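# Catch a portion of sweets from the push-paddle chute

## Robot

A 7-joint arm with a two-finger parallel gripper is mounted at the origin on the work surface. World frame = base frame: x ahead of the robot, y to its left, z up, the work surface at z = 0. Lengths are in m, angles in rad, forces in N, time in s.
With the tool pointing down it reaches from about 0.4 to 0.85 m from the base axis. Payload 10.4 kg.
Tool frame: the origin (TCP) lies between the finger pads; the fingertips stand 11 mm ahead of it and the grasp point (between the pads) lies 8 mm behind it (r.tcp_to_tips is the distance from the TCP to the fingertips, in m); z points along the fingers, y is the line along which they close (so a half turn about z gives the same grasp; the last joint's range is limited). The gripper opens to 87 mm and grips with 3 to 60 N. Pads are 19 mm wide; open, the fingers measure 117 mm over their backs; the gripper's body (75 mm by 190 mm) begins 51 mm behind the grasp point.
Start: joints at [-1.145, 0.332, -0.065, 1.46, 0.022, 1.35, -0.088], TCP at [0.271, 0.563, 0.234] pointing down, gripper open.
Joint ranges: [-2.6, 2.6], [-0.5, 2.12], [-1.47, 1.34], [0.16, 2.42], [-1.27, 4.41], [0.06, 2.06], [-2.6, 2.6]. Speed limits (rad/s): [2.22, 2.22, 2.79, 2.79, 3.14, 3.14, 3.14].

## Interface

Orientations are given as a unit quaternion [x, y, z, w].
In Python, from bench import r gives the robot as it stands. The module is installed in compiled form; this text tells all that it offers.
- The arm moves only by the shell command python3 -m crank 'ROWS' [FORCE]. ROWS is JSON, a list of rows, each an object of numbers: "claw": the closure, from -1 (fully open) to 1 (shut); "dx", "dy", "dz": the shift along the tool's x, y, z each as a share of 3 cm, from -1 to 1; "ax", "ay", "az": the turn, a rotation vector about the tool's x, y, z each as a share of 6 degrees, from -1 to 1. A call has 1 to 8 rows; each row shifts and turns the commanded pose from where the row before left it, along the tool's axes as they then stand; what a row does not reach is not made up. A row lasts 1/12 s, in which the tool goes at most 41.7 mm and 7.16 degrees, less where a joint would pass 70% of its speed; a pose out of reach is approached as far as the arm can. A call with a number of a shift or a turn outside -1 to 1 is refused whole. A call with a gripper value outside its range is refused whole. The fingers move at their own pace and stop on an object; FORCE is the grip in N (left out, the last holds). Time passes only in rows, so rows that do not move let the fingers close. It gives the time, the measured TCP pose, the force, the opening and the grip force at its end, in the units of the state.
- r.read_state(): the state, without advancing time (a new reading comes with each control period).
- r.camera(name): name is "scene" or "top" or "wrist"; returns a dict with "color" (480x640x3 uint8, red, green, blue), "mtx" (3x3 intrinsics, pixels), "R" (3x3) and "t" (3): a world point X has camera coordinates R X + t; the wrist camera has in their place "hand_eye" (4x4, takes a point from camera to tool coordinates, whose origin is the TCP and whose axes are the flange's). Camera axes: x right, y down, z forward; pixel columns grow to the right and rows downward; lengths in m; the calibration is good to about 2 mm. A picture is of the moment at which its call begins: read the wrist's pose just before it. There is no depth.
- r.close_job(): hands the job in; it is judged then, once.
The state is a dict: "time": time; "joint_positions": joint angles; "joint_vel": joint speeds; "joint_torque": joint torques, N m; "ee_pos": TCP position; "eef_rot": TCP orientation; "ft_force": force on the tool from outside, world axes, zero at the start; "torque": the same for the moment, N m; "width": finger opening in m; "grip_force": force on a finger pad.
Only numpy, scipy, OpenCV 4.12 (cv2) and the standard library are available. Lean on these libraries where they do the work, as an engineer would, in place of code of your own. Each camera call takes 0.05 s, during which the arm holds its last target. There are 200 camera calls.

## Task

Pick up the deep aluminium pan by its handle, hold it under the end of the sweets chute and push its far wall against the black paddle so that the gate lifts and all three green sweets slide into the pan. Then set the pan with the sweets in it upright on the table and let go; do not let any sweet fall outside the pan.

Things in the scene. Friction and masses are not known exactly. Their poses are not given: they have to be found in the camera images.
- pan_mid (a point): Centre, half-way up (30 mm), of the deep aluminium pan: an open box, outside 110 mm along its x, 130 mm along y, 60 mm high, walls 4 mm, 0.13 to 0.21 kg, z up, standing on the table with its handle (-y) turned away from the dispenser. A bystander pan has the same outline and handle but walls only 20 mm high; either may be the nearer one. A round bowl stands farther off.
- pan_grip (a point): Place to grip the deep pan: middle of its handle, 105 mm along the pan's -y and 10 mm above its centre; axes as the pan's. The handle is a solid flat bar along y, sticking out 71 mm from the -y wall, 14 mm thick (x), 24 mm high. Close the fingers along x, firmly (50 N or more), so that the pan does not droop.
- paddle_face (a point): Centre of the front face of the dispenser's black paddle at rest (fixed point), 135 mm above the table; +y is the way to push, z up. The upright plate, 70 mm wide (x), 60 mm high, slides 30 mm along +y against a spring (2 N, 5 N fully in), springs back and lifts the gate: sweets pass from 16 mm on, 25 mm is ample, allow 1.5 s. The stand begins 70 mm along +y.
- chute_lip (a point): Middle of the lower edge of the open steel chute, 200 mm above the table (underside 195 mm), 5 mm along +y from the paddle's face; axes as the dispenser's. The chute slopes down towards -y at 28 degrees, 52 mm wide inside. Sweets drop into a pan held square to it, underside 90 to 120 mm above the table, its far (+y) wall pushing the paddle's middle.
- sweet1: A green rounded block, 36 x 30 x 20 mm, 25 g, origin at its centre. It waits in the dispenser's chute: the lowest, against the gate. It is never touched by the gripper; it slides out when the gate lifts.
- sweet2: A green rounded block, 36 x 30 x 20 mm, 25 g, origin at its centre. It waits in the dispenser's chute: the middle one. It is never touched by the gripper; it slides out when the gate lifts.
- sweet3: A green rounded block, 36 x 30 x 20 mm, 25 g, origin at its centre. It waits in the dispenser's chute: the uppermost. It is never touched by the gripper; it slides out when the gate lifts.
Mind the look-alikes: they are no part of the job. Leave any brown look-alike of the part that bears pan_mid alone.

How it is judged:
On the way, in this order (a step that is already met when the one before it is completed fails the run):
1. the deep pan is lifted clear of the table (height (world z) of pan_mid above 0.08 m), for 0.1 s.
2. all three sweets lie in the pan while it is held in the air (height (world z) of pan_mid above 0.08 m and x of sweet1 in the frame of pan_mid between -0.055 and 0.055 m and y of sweet1 in the frame of pan_mid between -0.065 and 0.065 m and z of sweet1 in the frame of pan_mid between -0.04 and 0.04 m and x of sweet2 in the frame of pan_mid between -0.055 and 0.055 m and y of sweet2 in the frame of pan_mid between -0.065 and 0.065 m and z of sweet2 in the frame of pan_mid between -0.04 and 0.04 m and x of sweet3 in the frame of pan_mid between -0.055 and 0.055 m and y of sweet3 in the frame of pan_mid between -0.065 and 0.065 m and z of sweet3 in the frame of pan_mid between -0.04 and 0.04 m), for 0.2 s.
At the end, for the whole second after the job is handed in: The deep pan stands on the table, upright within 10 degrees (its centre less than 36 mm above the table), let go, with all three sweets inside it and at rest (height (world z) of pan_mid below 0.036 m and angle between pan_mid's own z axis and vertical below 0.17 rad and x of sweet1 in the frame of pan_mid between -0.055 and 0.055 m and y of sweet1 in the frame of pan_mid between -0.065 and 0.065 m and z of sweet1 in the frame of pan_mid between -0.04 and 0.04 m and x of sweet2 in the frame of pan_mid between -0.055 and 0.055 m and y of sweet2 in the frame of pan_mid between -0.065 and 0.065 m and z of sweet2 in the frame of pan_mid between -0.04 and 0.04 m and x of sweet3 in the frame of pan_mid between -0.055 and 0.055 m and y of sweet3 in the frame of pan_mid between -0.065 and 0.065 m and z of sweet3 in the frame of pan_mid between -0.04 and 0.04 m and linear speed of each of sweet1, sweet2, sweet3 below 0.05 m/s); the robot touches nothing.
It fails at once if a sweet falls outside the pan ((height (world z) of sweet1 below 0.07 m and not (x of sweet1 in the frame of pan_mid between -0.055 and 0.055 m and y of sweet1 in the frame of pan_mid between -0.065 and 0.065 m and z of sweet1 in the frame of pan_mid between -0.04 and 0.04 m)) or (height (world z) of sweet2 below 0.07 m and not (x of sweet2 in the frame of pan_mid between -0.055 and 0.055 m and y of sweet2 in the frame of pan_mid between -0.065 and 0.065 m and z of sweet2 in the frame of pan_mid between -0.04 and 0.04 m)) or (height (world z) of sweet3 below 0.07 m and not (x of sweet3 in the frame of pan_mid between -0.055 and 0.055 m and y of sweet3 in the frame of pan_mid between -0.065 and 0.065 m and z of sweet3 in the frame of pan_mid between -0.04 and 0.04 m))).
It also fails if it takes over 48 s, if anything falls off the work surface, if the arm or the gripper's body presses on something with over 40 N, if the wrist force passes 120 N, or if a joint passes its speed limit or range.

## Working session

There is one attempt and no reset: what is moved stays moved. The work goes in short steps, Python scripts to look and compute and a shell command to move; the robot and the scene stay as the last step left them, time stands still between calls to the robot, and variables do not carry over. Pictures are saved under pics/ and viewed, at most 10 in all, crops included, and the job is handed in when it is done.

```bash
mkdir -p pics; cat > h.py <<'E'
import numpy as np, cv2
from bench import r
from scipy.spatial.transform import Rotation as Ro
def snap(n,f):
    s=r.read_state(); c=r.camera(n); cv2.imwrite('pics/'+f,c["color"][:,:,::-1])
    if n=="wrist":
        T=np.eye(4);T[:3,:3]=Ro.from_quat(s["eef_rot"]).as_matrix();T[:3,3]=s["ee_pos"]
        M=np.linalg.inv(T@np.array(c["hand_eye"]));c["R"]=M[:3,:3];c["t"]=M[:3,3]
    np.savez('pics/'+f[:-4],mtx=c["mtx"],R=c["R"],t=c["t"]); return c
def load(f): return np.load('pics/'+f+'.npz')
def ray(c,uv):
    d=np.linalg.inv(c["mtx"])@np.array([uv[0],uv[1],1.]);R=np.array(c["R"]);return -R.T@np.array(c["t"]),R.T@d
def plane(c,uv,z):
    o,d=ray(c,uv);return o+d*(z-o[2])/d[2]
def tri(c1,u1,c2,u2):
    o1,d1=ray(c1,u1);o2,d2=ray(c2,u2)
    k=np.linalg.lstsq(np.c_[d1,-d2],o2-o1,rcond=None)[0]
    a=o1+k[0]*d1;b=o2+k[1]*d2;return (a+b)/2,np.linalg.norm(a-b)
def proj(c,X):
    p=np.array(c["mtx"])@(np.array(c["R"])@np.array(X)+np.array(c["t"]));return p[:2]/p[2]
E
python3 - <<'E'
from h import *
for n in("scene","top"):
    c=snap(n,n+'0.png');print(n,-np.array(c["R"]).T@np.array(c["t"]))
s=r.read_state();print(s["time"],s["ee_pos"],s["eef_rot"],Ro.from_quat(s["eef_rot"]).as_matrix().round(3))
E
```

```text
scene [ 1.22024071 -0.14690319  0.82552741]
top [ 0.48406976 -0.03567798  1.00464298]
0.1 [0.27101234 0.56281509 0.23286398] [ 2.22509819e-01  9.74930254e-01 -6.05736483e-04 -1.15803941e-04] [[-0.901  0.434 -0.   ]
 [ 0.434  0.901 -0.001]
 [-0.    -0.001 -1.   ]]
```

View pics/scene0.png

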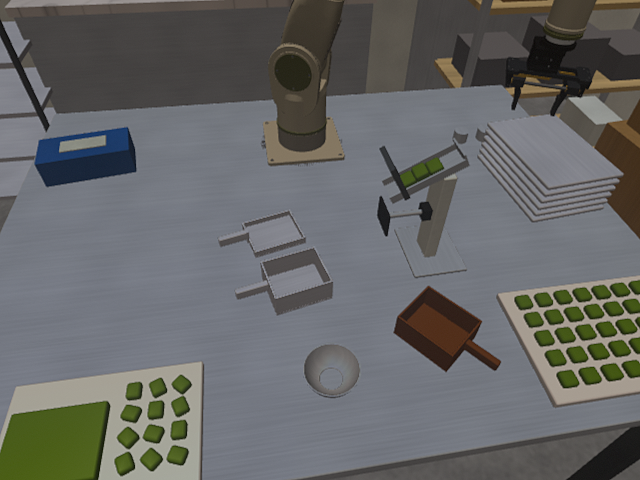

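View pics/top0.png

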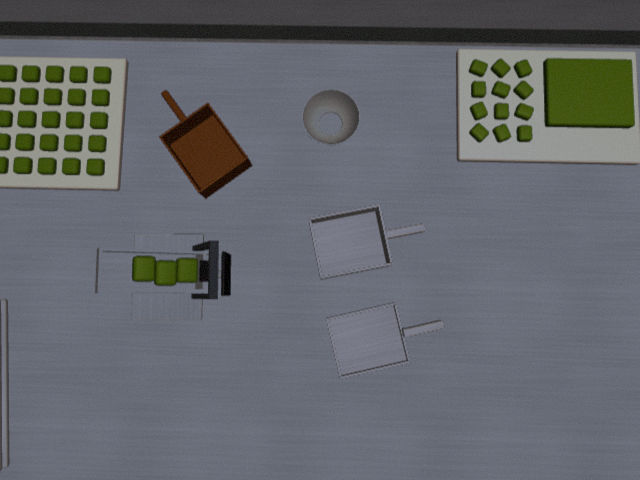

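The top view has three candidates for the pan. One is the pan at top (350,242) / scene (297,280), which has tall walls. Another is the pan at top (367,340) / scene (273,233), which has low walls. The third is the brown look-alike at top (205,150). The first fits, because it is aluminium and deep. The dispenser's paddle is at top (227,274) / scene (384,216). I'll confirm this with an enlarged crop.

```bash
python3 - <<'E'
import cv2,numpy as np
a=cv2.imread('pics/scene0.png');b=cv2.imread('pics/top0.png')
f=lambda i,x,y,w,h:cv2.resize(i[y:y+h,x:x+w],(400,300),interpolation=cv2.INTER_CUBIC)
cv2.imwrite('pics/crop.png',np.vstack([np.hstack([f(a,220,225,133,100),f(b,300,190,133,100)]),np.hstack([f(a,360,130,133,100),f(b,130,220,133,100)])]))
E
```

```text
(no output)
```

View pics/crop.png

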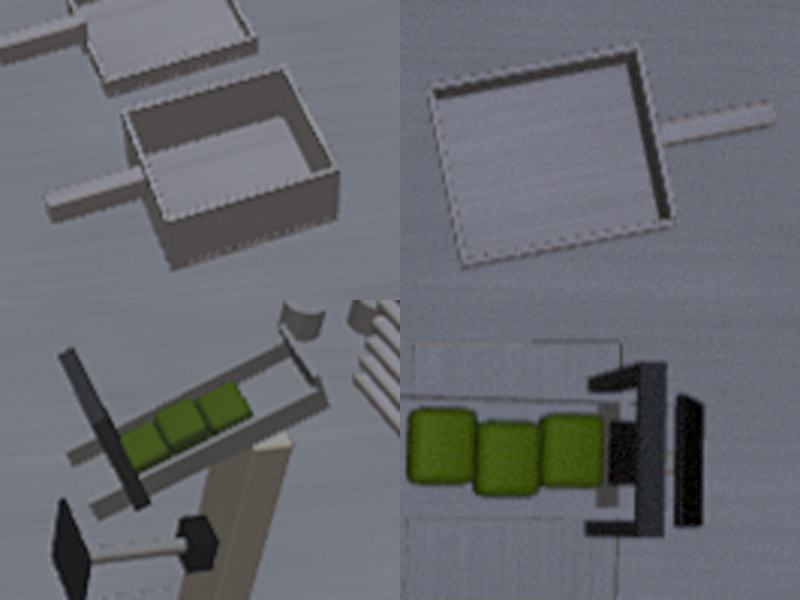

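The crop confirms the tall-walled aluminium pan, with its handle towards -y. I'll triangulate the rim and handle, and enlarge the paddle.

```bash
python3 - <<'E'
from h import *
S=load('scene0');T=load('top0');k=400/133
s=lambda x,y:((220+x/k)-.33,(225+y/3)-.33); t=lambda x,y:(300+(x-400)/k-.33,190+y/3-.33)
P=[]
for n,a,b in[('-x-y',(127,113),(673,222)),('-x+y',(283,70),(462,266)),('+x+y',(338,172),(431,92)),('+x-y',(168,220),(636,48)),('h+x',(50,208),(772,102)),('h-x',(46,195),(774,123))]:
    X,e=tri(S,s(*a),T,t(*b));P.append(X);print(n,X.round(4),round(e,4))
P=np.array(P);c=P[:4].mean(0)
d=(P[1]+P[2]-P[0]-P[3]);yaw=np.arctan2(-d[0],d[1]);print('c',c,'yaw',np.degrees(yaw),np.linalg.norm(P[1]-P[0]),np.linalg.norm(P[2]-P[1]))
hb=P[4:].mean(0);print('handle end',hb, np.linalg.norm(hb[:2]-c[:2]), np.degrees(np.arctan2((hb-c)[0],-(hb-c)[1])))
# top-plane at known rim height check
Q=np.array([plane(T,t(*b),.06) for b in[(673,222),(462,266),(431,92),(636,48)]]);print(Q.mean(0))
a=cv2.imread('pics/scene0.png');b=cv2.imread('pics/top0.png')
f=lambda i,x,y:cv2.resize(i[y:y+60,x:x+40],(400,600),interpolation=cv2.INTER_CUBIC)
im=np.hstack([f(a,368,190),f(b,205,242)]);im=np.clip(im.astype(float)*1.8,0,255).astype(np.uint8);cv2.imwrite('pics/pad.png',im)
E
```

```text
-x-y [ 0.5387 -0.1604  0.056 ] 0.0036
-x+y [ 0.5098 -0.0384  0.0526] 0.0008
+x+y [ 0.6134 -0.0159  0.052 ] 0.0043
+x-y [ 0.6418 -0.1385  0.057 ] 0.0017
h+x [ 0.6124 -0.2198  0.0483] 0.0037
h-x [ 0.5998 -0.2217  0.0473] 0.0026
c [ 0.57593376 -0.08828798  0.05438691] yaw 13.177217527341346 0.12539066832649268 0.10606437510422333
handle end [ 0.60607623 -0.22073484  0.04782721] 0.13583350614991194 12.821094804281934
[ 0.57524475 -0.08940375  0.06      ]
```

View pics/pad.png

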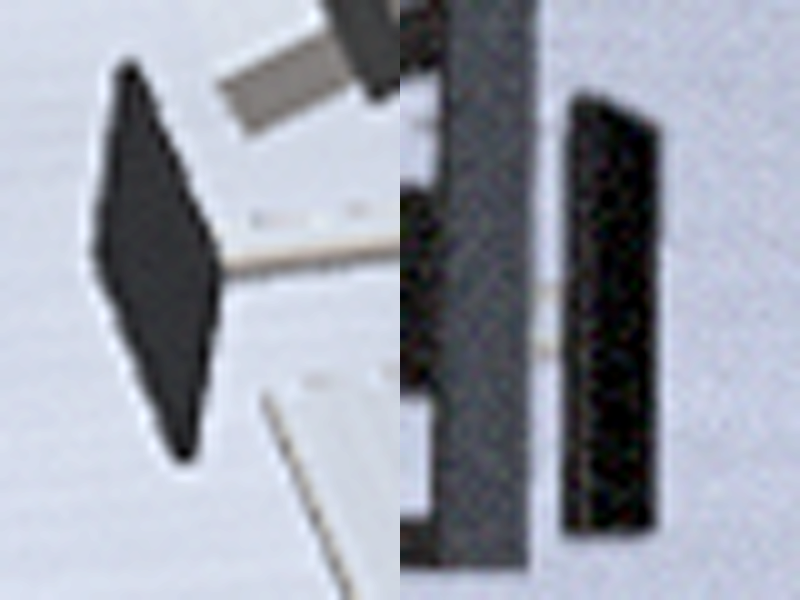

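```bash
python3 - <<'E'
from h import *
S=load('scene0');T=load('top0')
s=lambda x,y:(368+x/10-.45,190+y/10-.45); t=lambda x,y:(205+(x-400)/10-.45,242+y/10-.45)
P=[]
for n,a,b in[('TF',(117,63),(583,533)),('BF',(95,252),(656,530)),('BN',(178,463),(658,128)),('TN',(207,262),(585,98))]:
    X,e=tri(S,s(*a),T,t(*b));P.append(X);print(n,X.round(4),round(e,4))
P=np.array(P);c=P.mean(0);d=P[2]+P[3]-P[0]-P[1];print(c,'yaw',np.degrees(np.arctan2(d[1],d[0])))
# known-height check from the top view alone
for z,a,b in((.165,(583,533),(585,98)),(.105,(656,530),(658,128))):
    print(z,plane(T,t(*a),z),plane(T,t(*b),z))
# gate bar / lip direction & sweets
c=cv2.imread('pics/top0.png');m=cv2.inRange(cv2.cvtColor(c,cv2.COLOR_BGR2HSV),(30,80,40),(50,255,255))[240:300,120:205]
M=cv2.moments(m,True);uv=(120+M['m10']/M['m00'],240+M['m01']/M['m00']);print(uv,plane(T,uv,.25))
E
```

```text
TF [0.4773 0.1132 0.1641] 0.0001
BF [0.4779 0.1125 0.1074] 0.0028
BN [0.5451 0.115  0.1055] 0.0023
TN [0.5452 0.1154 0.1663] 0.0002
[0.51135584 0.11401376 0.13581044] yaw 2.016369072745777
0.165 [0.47726738 0.11303925 0.165     ] [0.54530714 0.11572256 0.165     ]
0.105 [0.47758733 0.11144507 0.105     ] [0.54490715 0.11396639 0.105     ]
(164.60244845360825, 270.08311855670104) [0.51061028 0.18206275 0.25      ]
```

Paddle face at (0.511, 0.114, 0.136), pan grip at about (0.599, -0.191, 0.04) and pan yaw 13°. The heights agree with the text to within about 5 mm. I'll rise above the dispenser and turn first.

```bash
python3 -m crank '[{"claw":-1,"dz":-1,"az":1},{"claw":-1,"dz":-1,"az":1},{"claw":-1,"dz":-1,"az":1},{"claw":-1,"dz":-1,"az":1},{"claw":-1,"dz":-1,"az":1},{"claw":-1,"dz":-1,"az":1},{"claw":-1,"az":1},{"claw":-1,"az":1}]' 60
```

```text
invalid input at $[0]: expected keys claw, dx, dy, dz, ax, ay, az
```

```bash
python3 -m crank '[{"claw":-1,"dx":0,"dy":0,"dz":-1,"ax":0,"ay":0,"az":1},{"claw":-1,"dx":0,"dy":0,"dz":-1,"ax":0,"ay":0,"az":1},{"claw":-1,"dx":0,"dy":0,"dz":-1,"ax":0,"ay":0,"az":1},{"claw":-1,"dx":0,"dy":0,"dz":-1,"ax":0,"ay":0,"az":1},{"claw":-1,"dx":0,"dy":0,"dz":-1,"ax":0,"ay":0,"az":1},{"claw":-1,"dx":0,"dy":0,"dz":-1,"ax":0,"ay":0,"az":1},{"claw":-1,"dx":0,"dy":0,"dz":0,"ax":0,"ay":0,"az":1},{"claw":-1,"dx":0,"dy":0,"dz":0,"ax":0,"ay":0,"az":1}]' 60
```

```text
time: 0.77
ee_pos: [0.2713, 0.5636, 0.4154]
eef_rot: [0.602, 0.799, 0.001, -0.0]
ft_force: [1.0, -0.0, -0.8]
width: 0.0868
grip_force: 0.0
```

```bash
cat >> h.py <<'E'
def st(target=None,yaw=None):
    s=r.read_state();R=Ro.from_quat(s["eef_rot"]).as_matrix();p=np.array(s["ee_pos"])
    print('t',s["time"],'p',p.round(4),'ydir',np.degrees(np.arctan2(R[1,1],R[0,1])).round(2),'z',R[:,2].round(3),'F',np.round(s["ft_force"],1),'w',s["width"],'g',s["grip_force"])
    print('j',np.round(s["joint_positions"],2))
    if target is not None: print('tool units (3cm)',(R.T@(np.array(target)-p)/.03).round(2))
    if yaw is not None: print('az units',((np.degrees(np.arctan2(R[1,1],R[0,1]))-yaw)/6).round(2))
E
python3 -c "
from h import *
st((.599,-.191,.40),13)"
```

```text
t 0.7667 p [0.2713 0.5636 0.4154] ydir 15.99 z [ 0.001  0.003 -1.   ] F [ 1.  -0.  -0.8] w 0.08680886856372534 g 0.0
j [-1.23  0.31  0.05  1.11 -0.02  1.71 -0.91]
tool units (3cm) [-27.19   3.57   0.45]
az units 0.5
```

```bash
python3 -m crank '[{"claw":-1,"dx":-1,"dy":0.18,"dz":0,"ax":0,"ay":0,"az":0.5},{"claw":-1,"dx":-1,"dy":0.18,"dz":0,"ax":0,"ay":0,"az":0},{"claw":-1,"dx":-1,"dy":0.18,"dz":0,"ax":0,"ay":0,"az":0},{"claw":-1,"dx":-1,"dy":0.18,"dz":0,"ax":0,"ay":0,"az":0},{"claw":-1,"dx":-1,"dy":0.18,"dz":0,"ax":0,"ay":0,"az":0},{"claw":-1,"dx":-1,"dy":0.18,"dz":0,"ax":0,"ay":0,"az":0},{"claw":-1,"dx":-1,"dy":0.18,"dz":0,"ax":0,"ay":0,"az":0},{"claw":-1,"dx":-1,"dy":0.18,"dz":0,"ax":0,"ay":0,"az":0}]' && python3 -m crank '[{"claw":-1,"dx":-1,"dy":0.18,"dz":0,"ax":0,"ay":0,"az":0},{"claw":-1,"dx":-1,"dy":0.18,"dz":0,"ax":0,"ay":0,"az":0},{"claw":-1,"dx":-1,"dy":0.18,"dz":0,"ax":0,"ay":0,"az":0},{"claw":-1,"dx":-1,"dy":0.18,"dz":0,"ax":0,"ay":0,"az":0},{"claw":-1,"dx":-1,"dy":0.18,"dz":0,"ax":0,"ay":0,"az":0},{"claw":-1,"dx":-1,"dy":0.18,"dz":0,"ax":0,"ay":0,"az":0},{"claw":-1,"dx":-1,"dy":0.18,"dz":0,"ax":0,"ay":0,"az":0},{"claw":-1,"dx":-1,"dy":0.18,"dz":0,"ax":0,"ay":0,"az":0}]'; python3 -c "
from h import *
st((.599,-.191,.17),13)"
```

```text
time: 1.43
ee_pos: [0.3701, 0.3386, 0.4133]
eef_rot: [0.621, 0.784, -0.0, -0.0]
ft_force: [1.6, -0.6, 0.4]
width: 0.0867
grip_force: 0.0
time: 2.1
ee_pos: [0.4672, 0.1149, 0.4134]
eef_rot: [0.621, 0.784, -0.0, -0.0]
ft_force: [1.1, 0.0, -0.4]
width: 0.0873
grip_force: 0.0
t 2.1 p [0.4672 0.1149 0.4134] ydir 13.29 z [-0.  0. -1.] F [ 1.1  0.  -0.4] w 0.08725575318542787 g 0.0
j [-0.78 -0.05  0.43  1.51  0.02  1.67 -0.12]
tool units (3cm) [-10.94   1.93   8.11]
az units 0.05
```

```bash
python3 -m crank '[{"claw":-1,"dx":-1,"dy":0.17,"dz":0,"ax":0,"ay":0,"az":0},{"claw":-1,"dx":-1,"dy":0.17,"dz":0,"ax":0,"ay":0,"az":0},{"claw":-1,"dx":-1,"dy":0.17,"dz":0,"ax":0,"ay":0,"az":0},{"claw":-1,"dx":-1,"dy":0.17,"dz":0.4,"ax":0,"ay":0,"az":0},{"claw":-1,"dx":-1,"dy":0.17,"dz":1,"ax":0,"ay":0,"az":0},{"claw":-1,"dx":-1,"dy":0.17,"dz":1,"ax":0,"ay":0,"az":0},{"claw":-1,"dx":-1,"dy":0.17,"dz":1,"ax":0,"ay":0,"az":0},{"claw":-1,"dx":-1,"dy":0.17,"dz":1,"ax":0,"ay":0,"az":0}]' && python3 -m crank '[{"claw":-1,"dx":-1,"dy":0.17,"dz":1,"ax":0,"ay":0,"az":0},{"claw":-1,"dx":-1,"dy":0.17,"dz":1,"ax":0,"ay":0,"az":0},{"claw":-1,"dx":-0.9,"dy":0.17,"dz":1,"ax":0,"ay":0,"az":0},{"claw":-1,"dx":0,"dy":0,"dz":0.5,"ax":0,"ay":0,"az":0},{"claw":-1,"dx":0,"dy":0,"dz":0,"ax":0,"ay":0,"az":0},{"claw":-1,"dx":0,"dy":0,"dz":0,"ax":0,"ay":0,"az":0}]'; python3 -c "
from h import *
st((.599,-.191,.032),13)
c=snap('wrist','w1.png')
for p in((.599,-.191,.052),(.6063,-.2215,.052)):print(proj(c,p))"
```

```text
time: 2.77
ee_pos: [0.5608, -0.1063, 0.2831]
eef_rot: [0.62, 0.784, 0.0, 0.0]
ft_force: [0.5, 1.0, -0.2]
width: 0.0865
grip_force: 0.0
time: 3.27
ee_pos: [0.5946, -0.1843, 0.1805]
eef_rot: [0.621, 0.784, -0.0, -0.001]
ft_force: [-0.1, 0.3, 1.1]
width: 0.0869
grip_force: 0.0
t 3.2667 p [ 0.5946 -0.1843  0.1805] ydir 13.28 z [-0.002  0.    -1.   ] F [-0.1  0.3  1.1] w 0.08685735537692679 g 0.0
j [-0.3   0.42  0.69  1.57 -0.28  1.26  0.67]
tool units (3cm) [-0.26  0.1   4.95]
az units 0.05
[320.6231657  242.72055359]
[320.71060513 285.58936799]
```

View pics/w1.png

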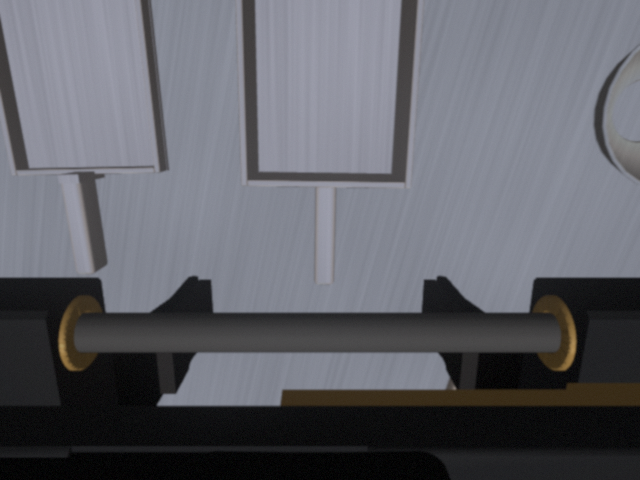

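The wrist view shows the deep pan's rim and its handle running from (325,187) to (324,284). That is about 4 px beside the prediction. I'll correct and measure the angle.

```bash
python3 - <<'E'
from h import *
c=load('w1');R=Ro.from_quat(r.read_state()["eef_rot"]).as_matrix()
a=plane(c,(325.5,190),.052);b=plane(c,(324.5,284),.052);q1=plane(c,(242,185),.06);q2=plane(c,(409,187),.06);m=(q1+q2)/2
print(a,b,q1,q2,np.linalg.norm(q2-q1),'yaw rim',np.degrees(np.arctan2((q2-q1)[1],(q2-q1)[0])),'yaw handle',np.degrees(np.arctan2((b-a)[0],-(b-a)[1])))
u=np.array([-np.sin(.228),np.cos(.228),0]);g=m-u*.040;g[2]=.032
print('grip',g,'from end',b+u*.030); st(g,13.1)
# second height measurement of handle end: wrist + scene
print(tri(c,(324.5,284),load('scene0'),(235.5,292.2)))
E
```

```text
[ 0.59376915 -0.15491253  0.052     ] [ 0.60862458 -0.2197261   0.052     ] [ 0.54027645 -0.16299943  0.06      ] [ 0.64526924 -0.13963505  0.06      ] 0.10756104857715953 yaw rim 12.545787661646555 yaw handle 12.909357542620212
grip [ 0.60181403 -0.19028206  0.032     ] from end [ 0.60184369 -0.19050249  0.052     ]
t 3.3167 p [ 0.5953 -0.1839  0.1819] ydir 13.33 z [ 0.001  0.    -1.   ] F [-0.4  0.5 -0.1] w 0.08707801372945517 g 0.0
j [-0.3   0.42  0.69  1.57 -0.28  1.26  0.67]
tool units (3cm) [-0.26  0.16  5.  ]
az units 0.04
(array([ 0.60896134, -0.2197958 ,  0.05017178]), np.float64(0.0011780631238465643))
```

```bash
python3 -m crank '[{"claw":-1,"dx":-0.26,"dy":0.16,"dz":0.6,"ax":0,"ay":0,"az":0.05},{"claw":-1,"dx":0,"dy":0,"dz":1,"ax":0,"ay":0,"az":0},{"claw":-1,"dx":0,"dy":0,"dz":1,"ax":0,"ay":0,"az":0},{"claw":-1,"dx":0,"dy":0,"dz":1,"ax":0,"ay":0,"az":0},{"claw":-1,"dx":0,"dy":0,"dz":0.8,"ax":0,"ay":0,"az":0},{"claw":-1,"dx":0,"dy":0,"dz":0.5,"ax":0,"ay":0,"az":0},{"claw":-1,"dx":0,"dy":0,"dz":0,"ax":0,"ay":0,"az":0},{"claw":-1,"dx":0,"dy":0,"dz":0,"ax":0,"ay":0,"az":0}]'; python3 -c "
from h import *
st((.6018,-.1903,.032),13)"
```

```text
time: 3.98
ee_pos: [0.6024, -0.1902, 0.0355]
eef_rot: [0.622, 0.783, 0.001, 0.0]
ft_force: [0.4, -0.8, 0.6]
width: 0.087
grip_force: 0.0
t 3.9833 p [ 0.6024 -0.1902  0.0355] ydir 13.08 z [ 0.001  0.    -1.   ] F [ 0.4 -0.8  0.6] w 0.08695096884153171 g 0.0
j [-0.23  0.59  0.62  1.67 -0.39  1.01  0.75]
tool units (3cm) [ 0.   -0.02  0.12]
az units 0.01
```

```bash
python3 -m crank '[{"claw":0,"dx":0,"dy":0,"dz":0.1,"ax":0,"ay":0,"az":0},{"claw":1,"dx":0,"dy":0,"dz":0,"ax":0,"ay":0,"az":0},{"claw":1,"dx":0,"dy":0,"dz":0,"ax":0,"ay":0,"az":0},{"claw":1,"dx":0,"dy":0,"dz":0,"ax":0,"ay":0,"az":0},{"claw":1,"dx":0,"dy":0,"dz":0,"ax":0,"ay":0,"az":0},{"claw":1,"dx":0,"dy":0,"dz":0,"ax":0,"ay":0,"az":0},{"claw":1,"dx":0,"dy":0,"dz":0,"ax":0,"ay":0,"az":0},{"claw":1,"dx":0,"dy":0,"dz":0,"ax":0,"ay":0,"az":0}]' 60;  python3 -m crank '[{"claw":1,"dx":0,"dy":0,"dz":0,"ax":0,"ay":0,"az":0},{"claw":1,"dx":0,"dy":0,"dz":0,"ax":0,"ay":0,"az":0},{"claw":1,"dx":0,"dy":0,"dz":0,"ax":0,"ay":0,"az":0}]'
```

```text
time: 4.65
ee_pos: [0.6015, -0.1912, 0.031]
eef_rot: [0.623, 0.783, 0.0, -0.0]
ft_force: [0.3, 0.2, -0.8]
width: 0.0415
grip_force: 0.0
time: 4.9
ee_pos: [0.6015, -0.1912, 0.031]
eef_rot: [0.623, 0.783, 0.0, 0.0]
ft_force: [0.0, 0.2, 0.8]
width: 0.0216
grip_force: 0.0
```

```bash
python3 -m crank '[{"claw":1,"dx":0,"dy":0,"dz":0,"ax":0,"ay":0,"az":0},{"claw":1,"dx":0,"dy":0,"dz":0,"ax":0,"ay":0,"az":0},{"claw":1,"dx":0,"dy":0,"dz":0,"ax":0,"ay":0,"az":0},{"claw":1,"dx":0,"dy":0,"dz":0,"ax":0,"ay":0,"az":0},{"claw":1,"dx":0,"dy":0,"dz":0,"ax":0,"ay":0,"az":0}]' && python3 -m crank '[{"claw":1,"dx":0,"dy":0,"dz":-0.2,"ax":0,"ay":0,"az":0},{"claw":1,"dx":0,"dy":0,"dz":-0.5,"ax":0,"ay":0,"az":0},{"claw":1,"dx":0,"dy":0,"dz":-0.7,"ax":0,"ay":0,"az":0},{"claw":1,"dx":0,"dy":0,"dz":-0.7,"ax":0,"ay":0,"az":0},{"claw":1,"dx":0,"dy":0,"dz":-0.7,"ax":0,"ay":0,"az":0},{"claw":1,"dx":0,"dy":0,"dz":-0.5,"ax":0,"ay":0,"az":0},{"claw":1,"dx":0,"dy":0,"dz":-0.2,"ax":0,"ay":0,"az":0},{"claw":1,"dx":0,"dy":0,"dz":0,"ax":0,"ay":0,"az":0}]'; python3 - <<'E'
from h import *
st()
a=snap('scene','s2.png');b=snap('top','t2.png')
f=lambda i,x,y,w,h:cv2.resize(i[y:y+h,x:x+w,::-1],(400,600),interpolation=cv2.INTER_CUBIC)
cv2.imwrite('pics/lift.png',np.hstack([f(a["color"],220,150,120,180),f(b["color"],300,160,120,180)]))
E
```

```text
time: 5.32
ee_pos: [0.6015, -0.1911, 0.031]
eef_rot: [0.623, 0.783, 0.0, 0.0]
ft_force: [0.5, -0.2, -0.6]
width: 0.0135
grip_force: 60.0
time: 5.98
ee_pos: [0.6021, -0.1914, 0.1375]
eef_rot: [0.623, 0.783, 0.001, 0.001]
ft_force: [-0.3, -0.4, -1.7]
width: 0.0136
grip_force: 60.0
t 5.9833 p [ 0.6021 -0.1914  0.1375] ydir 12.99 z [ 0.002 -0.    -1.   ] F [-0.3 -0.4 -1.7] w 0.01358888909038539 g 59.99236240983009
j [-0.27  0.48  0.68  1.59 -0.32  1.18  0.69]
```

View pics/lift.png

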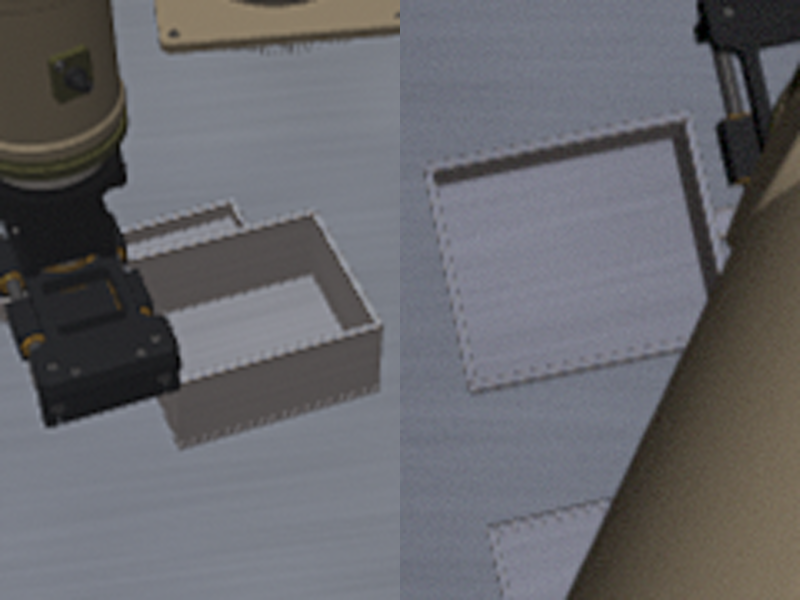

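The pan hangs level in the gripper. The +y rim corners are at crop (316,212) and (380,325) in the scene half, and (472,390) and (430,165) in the top half.

```bash
python3 - <<'E'
from h import *
S=load('s2');T=load('t2');k=10/3
s=lambda x,y:(220+x/k-.35,150+y/k-.35); t=lambda x,y:(300+(x-400)/k-.35,160+y/k-.35)
A,e=tri(S,s(316,212),T,t(472,390));B,f=tri(S,s(380,325),T,t(430,165));print(A,e,B,f)
m=(A+B)/2;p=np.array(r.read_state()["ee_pos"]);print('wall mid - tcp',m-p,np.linalg.norm((m-p)[:2]),'yaw',np.degrees(np.arctan2((B-A)[1],(B-A)[0])))
# plan: approach with wall 30 mm short of the paddle, yaw 2
F=np.array([.5114,.114]);w=np.radians(2);u=np.array([-np.sin(w),np.cos(w)])
for g in(-.03,.025):print(g,F+u*(g-.170))
st([*(F+u*(-.2)),.137],2)
E
```

```text
[ 0.50971628 -0.0384499   0.16122191] 0.0030127181997453073 [ 0.61595388 -0.01609163  0.16452515] 0.002887582047812433
wall mid - tcp [-0.03820606  0.16364825  0.02766648] 0.16804896324877133 yaw 11.8847634314687
-0.03 [ 0.5183799  -0.08587817]
0.025 [ 0.51646043 -0.03091167]
t 6.0833 p [ 0.601  -0.1909  0.1352] ydir 12.99 z [-0.001  0.    -1.   ] F [-0.7 -0.3 -2.3] w 0.013500616215225645 g 59.9924099072814
j [-0.27  0.48  0.67  1.6  -0.32  1.18  0.69]
tool units (3cm) [ 4.03 -1.9  -0.06]
az units 1.83
```

```bash
python3 -m crank '[{"claw":1,"dx":0,"dy":0,"dz":0,"ax":0,"ay":0,"az":0.6},{"claw":1,"dx":0,"dy":0,"dz":0,"ax":0,"ay":0,"az":0.6},{"claw":1,"dx":0.3,"dy":-0.2,"dz":0,"ax":0,"ay":0,"az":0.63},{"claw":1,"dx":0.7,"dy":-0.5,"dz":0,"ax":0,"ay":0,"az":0},{"claw":1,"dx":0.8,"dy":-0.7,"dz":0,"ax":0,"ay":0,"az":0},{"claw":1,"dx":0.8,"dy":-0.7,"dz":0,"ax":0,"ay":0,"az":0},{"claw":1,"dx":0.6,"dy":-0.3,"dz":0,"ax":0,"ay":0,"az":0},{"claw":1,"dx":0.4,"dy":-0.2,"dz":0,"ax":0,"ay":0,"az":0}]' && python3 -m crank '[{"claw":1,"dx":0,"dy":0,"dz":0,"ax":0,"ay":0,"az":0},{"claw":1,"dx":0,"dy":0,"dz":0,"ax":0,"ay":0,"az":0}]';python3 - <<'E'
from h import *
st([.5165,-.031,.137],2)
a=snap('scene','s3.png');b=snap('top','t3.png')
f=lambda i,x,y,w,h:cv2.resize(i[y:y+h,x:x+w,::-1],(400,600),interpolation=cv2.INTER_CUBIC)
cv2.imwrite('pics/near.png',np.hstack([f(a["color"],300,120,120,180),f(b["color"],200,170,120,180)]))
E
```

```text
time: 6.75
ee_pos: [0.517, -0.0841, 0.1345]
eef_rot: [0.694, 0.72, -0.001, -0.001]
ft_force: [0.5, 0.5, -2.4]
width: 0.0135
grip_force: 60.0
time: 6.92
ee_pos: [0.5186, -0.0857, 0.1352]
eef_rot: [0.694, 0.72, -0.0, -0.001]
ft_force: [1.1, -1.2, -2.7]
width: 0.0135
grip_force: 60.0
t 6.9167 p [ 0.5186 -0.0857  0.1352] ydir 2.1 z [-0.001  0.    -1.   ] F [ 1.1 -1.2 -2.7] w 0.013527716134054119 g 59.992225002497435
j [-0.58  0.23  0.74  1.88 -0.17  1.1   0.27]
tool units (3cm) [ 1.82 -0.   -0.06]
az units 0.02
```

View pics/near.png

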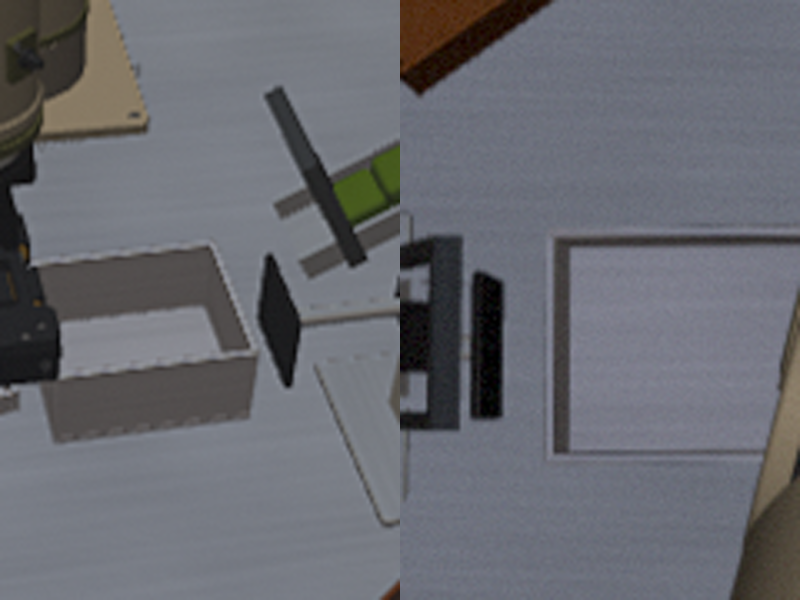

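The pan is square to the paddle and centred on it: midlines are at crop rows 347 and 345, with a gap of 30 to 35 mm. I'll push 58 mm and hold.

```bash
python3 -m crank '[{"claw":1,"dx":0.3,"dy":0,"dz":0,"ax":0,"ay":0,"az":0},{"claw":1,"dx":0.4,"dy":0,"dz":0,"ax":0,"ay":0,"az":0},{"claw":1,"dx":0.3,"dy":0,"dz":0,"ax":0,"ay":0,"az":0},{"claw":1,"dx":0.3,"dy":0,"dz":0,"ax":0,"ay":0,"az":0},{"claw":1,"dx":0.3,"dy":0,"dz":0,"ax":0,"ay":0,"az":0},{"claw":1,"dx":0.2,"dy":0,"dz":0,"ax":0,"ay":0,"az":0},{"claw":1,"dx":0.13,"dy":0,"dz":0,"ax":0,"ay":0,"az":0},{"claw":1,"dx":0,"dy":0,"dz":0,"ax":0,"ay":0,"az":0}]' && python3 -m crank '[{"claw":1,"dx":0,"dy":0,"dz":0,"ax":0,"ay":0,"az":0},{"claw":1,"dx":0,"dy":0,"dz":0,"ax":0,"ay":0,"az":0},{"claw":1,"dx":0,"dy":0,"dz":0,"ax":0,"ay":0,"az":0},{"claw":1,"dx":0,"dy":0,"dz":0,"ax":0,"ay":0,"az":0},{"claw":1,"dx":0,"dy":0,"dz":0,"ax":0,"ay":0,"az":0},{"claw":1,"dx":0,"dy":0,"dz":0,"ax":0,"ay":0,"az":0},{"claw":1,"dx":0,"dy":0,"dz":0,"ax":0,"ay":0,"az":0},{"claw":1,"dx":0,"dy":0,"dz":0,"ax":0,"ay":0,"az":0}]' && python3 -m crank '[{"claw":1,"dx":0,"dy":0,"dz":0,"ax":0,"ay":0,"az":0},{"claw":1,"dx":0,"dy":0,"dz":0,"ax":0,"ay":0,"az":0},{"claw":1,"dx":0,"dy":0,"dz":0,"ax":0,"ay":0,"az":0},{"claw":1,"dx":0,"dy":0,"dz":0,"ax":0,"ay":0,"az":0},{"claw":1,"dx":0,"dy":0,"dz":0,"ax":0,"ay":0,"az":0},{"claw":1,"dx":0,"dy":0,"dz":0,"ax":0,"ay":0,"az":0},{"claw":1,"dx":0,"dy":0,"dz":0,"ax":0,"ay":0,"az":0},{"claw":1,"dx":0,"dy":0,"dz":0,"ax":0,"ay":0,"az":0}]';python3 - <<'E'
from h import *
st()
a=snap('scene','s4.png');b=snap('top','t4.png')
f=lambda i,x,y,w,h:cv2.resize(i[y:y+h,x:x+w,::-1],(400,600),interpolation=cv2.INTER_CUBIC)
cv2.imwrite('pics/push.png',np.hstack([f(a["color"],330,120,120,180),f(b["color"],160,170,120,180)]))
E
```

```text
time: 7.68
ee_pos: [0.5171, -0.0281, 0.136]
eef_rot: [0.694, 0.72, -0.0, 0.0]
ft_force: [0.6, -5.8, -1.3]
width: 0.0133
grip_force: 60.0
time: 8.35
ee_pos: [0.517, -0.0295, 0.1359]
eef_rot: [0.695, 0.719, -0.0, 0.0]
ft_force: [0.1, -4.8, -3.2]
width: 0.0132
grip_force: 60.0
time: 9.02
ee_pos: [0.517, -0.0295, 0.136]
eef_rot: [0.695, 0.719, -0.0, 0.0]
ft_force: [0.5, -4.7, -3.7]
width: 0.0135
grip_force: 60.0
t 9.0167 p [ 0.517  -0.0295  0.136 ] ydir 1.94 z [-0.    -0.001 -1.   ] F [ 0.5 -4.7 -3.7] w 0.013475776585102746 g 59.99361086636782
j [-0.67  0.2   0.71  1.9  -0.15  1.1   0.13]
```

View pics/push.png

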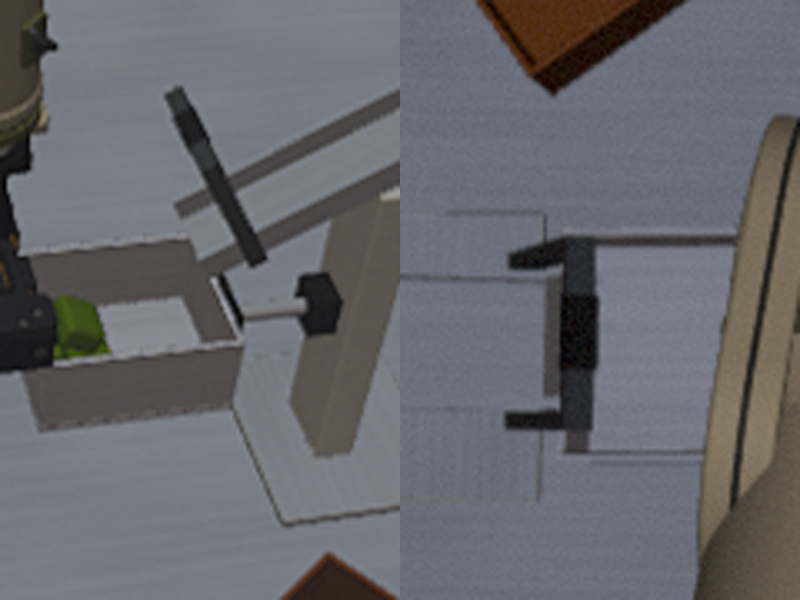

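The chute is empty and the sweets lie in the pan near the handle wall. The downward load rose by about 1 N. I'll back off gently, clear of the dispenser and the shallow pan.

```bash
python3 -m crank '[{"claw":1,"dx":-0.1,"dy":0,"dz":0,"ax":0,"ay":0,"az":0},{"claw":1,"dx":-0.2,"dy":0,"dz":0,"ax":0,"ay":0,"az":0},{"claw":1,"dx":-0.3,"dy":0,"dz":0,"ax":0,"ay":0,"az":0},{"claw":1,"dx":-0.4,"dy":0,"dz":0,"ax":0,"ay":0,"az":0},{"claw":1,"dx":-0.4,"dy":0.1,"dz":0,"ax":0,"ay":0,"az":0},{"claw":1,"dx":-0.4,"dy":0.2,"dz":0,"ax":0,"ay":0,"az":0},{"claw":1,"dx":-0.4,"dy":0.2,"dz":0,"ax":0,"ay":0,"az":0},{"claw":1,"dx":-0.4,"dy":0.2,"dz":0,"ax":0,"ay":0,"az":0}]' && python3 -m crank '[{"claw":1,"dx":-0.4,"dy":0.2,"dz":0,"ax":0,"ay":0,"az":0},{"claw":1,"dx":-0.4,"dy":0.2,"dz":0,"ax":0,"ay":0,"az":0},{"claw":1,"dx":-0.4,"dy":0.2,"dz":0,"ax":0,"ay":0,"az":0},{"claw":1,"dx":-0.4,"dy":0.2,"dz":0,"ax":0,"ay":0,"az":0},{"claw":1,"dx":-0.4,"dy":0.2,"dz":0,"ax":0,"ay":0,"az":0},{"claw":1,"dx":-0.3,"dy":0.2,"dz":0,"ax":0,"ay":0,"az":0},{"claw":1,"dx":-0.2,"dy":0.1,"dz":0,"ax":0,"ay":0,"az":0},{"claw":1,"dx":-0.1,"dy":0,"dz":0,"ax":0,"ay":0,"az":0}]';python3 - <<'E'
from h import *
st([.584,-.185,.033],2)
a=snap('scene','s5.png');b=snap('top','t5.png')
f=lambda i,x,y,w,h:cv2.resize(i[y:y+h,x:x+w,::-1],(400,600),interpolation=cv2.INTER_CUBIC)
cv2.imwrite('pics/back.png',np.hstack([f(a["color"],220,170,120,180),f(b["color"],290,170,120,180)]))
E
```

```text
time: 9.78
ee_pos: [0.5412, -0.1061, 0.1361]
eef_rot: [0.694, 0.72, 0.001, -0.0]
ft_force: [0.1, -0.0, -3.1]
width: 0.0134
grip_force: 60.0
time: 10.45
ee_pos: [0.583, -0.183, 0.1359]
eef_rot: [0.695, 0.719, 0.0, 0.0]
ft_force: [0.7, -0.4, -3.1]
width: 0.0134
grip_force: 60.0
t 10.45 p [ 0.583  -0.183   0.1359] ydir 1.98 z [ 0.  0. -1.] F [ 0.7 -0.4 -3.1] w 0.01343709862069856 g 59.992444943636656
j [-0.34  0.45  0.73  1.65 -0.32  1.17  0.51]
tool units (3cm) [-0.07  0.03  3.43]
az units -0.0
```

View pics/back.png

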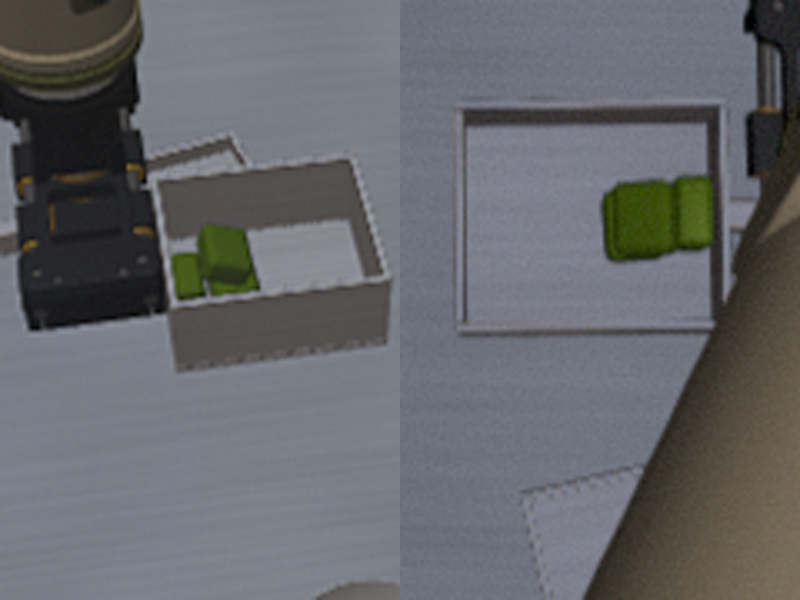

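All three sweets are inside the pan, at crop (660,215): two stacked and one by the wall. Clear of the shallow pan, so I'll lower.

```bash
python3 -m crank '[{"claw":1,"dx":0,"dy":0,"dz":0.2,"ax":0,"ay":0,"az":0},{"claw":1,"dx":0,"dy":0,"dz":0.4,"ax":0,"ay":0,"az":0},{"claw":1,"dx":0,"dy":0,"dz":0.6,"ax":0,"ay":0,"az":0},{"claw":1,"dx":0,"dy":0,"dz":0.6,"ax":0,"ay":0,"az":0},{"claw":1,"dx":0,"dy":0,"dz":0.6,"ax":0,"ay":0,"az":0},{"claw":1,"dx":0,"dy":0,"dz":0.5,"ax":0,"ay":0,"az":0},{"claw":1,"dx":0,"dy":0,"dz":0.3,"ax":0,"ay":0,"az":0},{"claw":1,"dx":0,"dy":0,"dz":0.1,"ax":0,"ay":0,"az":0}]' && python3 -m crank '[{"claw":1,"dx":0,"dy":0,"dz":0.06,"ax":0,"ay":0,"az":0},{"claw":1,"dx":0,"dy":0,"dz":0.06,"ax":0,"ay":0,"az":0},{"claw":1,"dx":0,"dy":0,"dz":0,"ax":0,"ay":0,"az":0},{"claw":1,"dx":0,"dy":0,"dz":0,"ax":0,"ay":0,"az":0}]'
```

```text
time: 11.22
ee_pos: [0.5813, -0.1814, 0.0347]
eef_rot: [0.694, 0.72, -0.001, -0.001]
ft_force: [-0.2, -0.2, -2.5]
width: 0.0138
grip_force: 60.0
time: 11.55
ee_pos: [0.583, -0.1824, 0.0341]
eef_rot: [0.695, 0.719, 0.0, 0.0]
ft_force: [-0.9, -0.0, -2.3]
width: 0.0132
grip_force: 60.0
```

```bash
python3 -m crank '[{"claw":1,"dx":0,"dy":0,"dz":0.06,"ax":0,"ay":0,"az":0},{"claw":1,"dx":0,"dy":0,"dz":0,"ax":0,"ay":0,"az":0},{"claw":1,"dx":0,"dy":0,"dz":0,"ax":0,"ay":0,"az":0},{"claw":1,"dx":0,"dy":0,"dz":0,"ax":0,"ay":0,"az":0}]'
```

```text
time: 11.88
ee_pos: [0.5827, -0.1823, 0.0318]
eef_rot: [0.695, 0.719, 0.0, 0.0]
ft_force: [0.6, -0.7, -1.8]
width: 0.0133
grip_force: 60.0
```

```bash
python3 -m crank '[{"claw":1,"dx":0,"dy":0,"dz":0.04,"ax":0,"ay":0,"az":0},{"claw":1,"dx":0,"dy":0,"dz":0,"ax":0,"ay":0,"az":0},{"claw":1,"dx":0,"dy":0,"dz":0,"ax":0,"ay":0,"az":0}]'
```

```text
time: 12.13
ee_pos: [0.5829, -0.1825, 0.0309]
eef_rot: [0.695, 0.719, 0.0, 0.0]
ft_force: [-0.6, -0.6, 3.5]
width: 0.0136
grip_force: 60.0
```

Contact with the table (force now +3.5 N). Release slowly, then rise.

```bash
python3 -m crank '[{"claw":0.6,"dx":0,"dy":0,"dz":0,"ax":0,"ay":0,"az":0},{"claw":0.5,"dx":0,"dy":0,"dz":0,"ax":0,"ay":0,"az":0},{"claw":0.3,"dx":0,"dy":0,"dz":0,"ax":0,"ay":0,"az":0},{"claw":0,"dx":0,"dy":0,"dz":0,"ax":0,"ay":0,"az":0},{"claw":-0.3,"dx":0,"dy":0,"dz":0,"ax":0,"ay":0,"az":0},{"claw":-0.3,"dx":0,"dy":0,"dz":0,"ax":0,"ay":0,"az":0},{"claw":-0.3,"dx":0,"dy":0,"dz":0,"ax":0,"ay":0,"az":0},{"claw":-0.3,"dx":0,"dy":0,"dz":0,"ax":0,"ay":0,"az":0}]'
```

```text
time: 12.8
ee_pos: [0.5826, -0.1823, 0.0304]
eef_rot: [0.695, 0.719, 0.0, -0.0]
ft_force: [-0.6, -0.9, 0.5]
width: 0.0521
grip_force: 0.0
```

```bash
python3 -m crank '[{"claw":-0.3,"dx":0,"dy":0,"dz":-0.3,"ax":0,"ay":0,"az":0},{"claw":-0.3,"dx":0,"dy":0,"dz":-0.7,"ax":0,"ay":0,"az":0},{"claw":-0.3,"dx":0,"dy":0,"dz":-1,"ax":0,"ay":0,"az":0},{"claw":-0.3,"dx":-0.5,"dy":0,"dz":-1,"ax":0,"ay":0,"az":0},{"claw":-0.3,"dx":-0.5,"dy":0,"dz":-1,"ax":0,"ay":0,"az":0},{"claw":-0.3,"dx":0,"dy":0,"dz":0,"ax":0,"ay":0,"az":0},{"claw":-0.3,"dx":0,"dy":0,"dz":0,"ax":0,"ay":0,"az":0},{"claw":-0.3,"dx":0,"dy":0,"dz":0,"ax":0,"ay":0,"az":0}]';python3 - <<'E'
from h import *
st()
a=snap('scene','s6.png');b=snap('top','t6.png')
f=lambda i,x,y,w,h:cv2.resize(i[y:y+h,x:x+w,::-1],(400,600),interpolation=cv2.INTER_CUBIC)
cv2.imwrite('pics/end.png',np.hstack([f(a["color"],220,170,120,180),f(b["color"],290,170,120,180)]))
E
```

```text
time: 13.47
ee_pos: [0.5835, -0.2119, 0.1503]
eef_rot: [0.695, 0.719, 0.0, -0.0]
ft_force: [-0.1, 0.8, 0.3]
width: 0.0567
grip_force: 0.0
t 13.4667 p [ 0.5835 -0.2119  0.1503] ydir 2.01 z [-0.     0.001 -1.   ] F [-0.1  0.8  0.3] w 0.056661725417054366 g 0.0
j [-0.29  0.46  0.74  1.61 -0.33  1.2   0.55]
```

View pics/end.png

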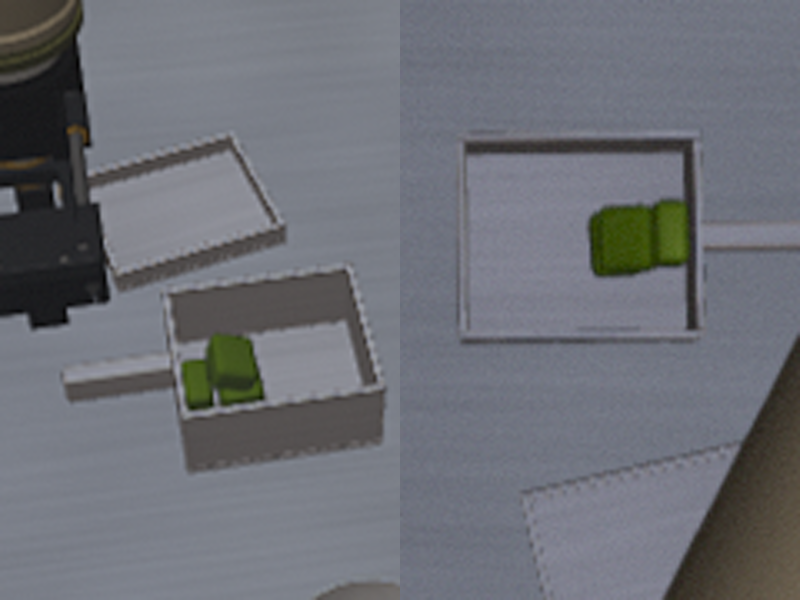

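The pan stands upright on the table with all three sweets in it, and the gripper is clear.

```bash
python3 -c "
from bench import r
print(r.close_job())"
```

```text
the job is handed in; nothing more can be done
None
```

The deep pan stands upright on the table with all three green sweets in it and the gripper clear; I handed the job in at about 13.6 s of the 48 s allowed, and the hand-in returned no verdict.

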